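# Stand the toppled ink bottle back up on the ink slab

## Robot

A 7-joint arm with a two-finger parallel gripper is mounted at the origin on the work surface. World frame = base frame: x ahead of the robot, y to its left, z up, the work surface at z = 0. Lengths are in m, angles in rad, forces in N, time in s.
With the tool pointing down it reaches from about 0.425 to 0.825 m from the base axis. Payload 3.6 kg.
Tool frame: the origin (TCP) lies where the fingers leave the gripper's body, on its centre line; the fingertips stand 73 mm ahead of it and the grasp point (between the pads) lies 54 mm ahead of it; x points along the fingers, y is the direction in which the jaws open and shut, and the axes are right-handed (so a half turn about x gives the same grasp; the last joint's range is limited). The gripper opens to 85 mm and grips with 20 to 120 N. Pads are 22 mm wide; open, the fingers measure 114 mm over their backs; the gripper's body (76 mm by 85 mm) begins 54 mm behind the grasp point. The pads swing forward as they close: fully open they stand 13 mm farther back than shut.
Start: joints at [-1.268, 0.615, -0.013, 1.423, 0.008, 1.103, -0.04], TCP at [0.21, 0.615, 0.304] pointing down, gripper open.
Joint ranges: [-3.12, 3.12], [-0.3, 2.06], [-1.34, 1.32], [0.26, 2.42], [-1.36, 4.5], [0.01, 1.98], [-2.84, 2.84]. Speed limits (rad/s): [2.79, 2.79, 3.14, 3.14, 3.14, 3.14, 3.14].

## Interface

Orientations are given as a unit quaternion [x, y, z, w].
In Python, from station import arm, snapshot, camera_info, ticket gives the robot as it stands. Calls block until the motion is done:
- arm.movep(position, orientation): joint-space move of the TCP to a pose.
- arm.line_to(position, velocity=0.15, ori=None): straight line of the TCP; ori=None keeps the orientation; velocity is the mean speed in m/s.
- arm.move_j(angles): joint-space move.
- arm.move_gripper(opening, effort=None): opening from 0.0 (shut) to 1.0 (fully open); effort is the grip in N (None keeps the last); returns when the fingers have stopped.
- arm.pause(seconds).
- arm.ik(position, orientation): joint angles nearest the present ones, or None.
- snapshot(name): name is "side" or "top"; returns the picture (384x512x3 uint8, blue, green, red); there is no depth.
- camera_info(name): a dict with "fx", "fy", "cx", "cy" (pixels), "dist_coeffs" ([k1, k2, p1, p2, k3] as OpenCV has them; the pictures are not rectified), "R" (3x3) and "t" (3): a world point X has camera coordinates R X + t. Camera axes: x right, y down, z forward; pixel columns grow to the right and rows downward; lengths in m; the calibration is good to about 2 mm. A picture is of the moment at which its call begins. camera_info takes no time and is no camera call.
A pose or a line that the arm cannot do raises arm.MotionError and nothing moves.
- ticket.finish_job(): hands the job in, once; it reports no verdict.
Readings, each from a call of its own:
- arm.read_time(): time.
- arm.read_joint_positions(): joint angles.
- arm.read_dq(): joint speeds.
- arm.read_effort(): joint torques, N m.
- arm.read_tool_pos(): TCP position.
- arm.read_eef_rot(): TCP orientation.
- arm.read_ft_force(): force on the tool from outside, world axes, zero at the start.
- arm.read_wrist_torque(): the same for the moment, N m.
- arm.read_opening(): opening from 0.0 (shut) to 1.0 (fully open).
Only numpy, scipy, OpenCV 4.12 (cv2) and the standard library are available. Lean on these libraries where they do the work, as an engineer would, in place of code of your own. Each camera call takes 0.05 s, during which the arm holds its last target.

## Task

One of the two square ink bottles on the printing bench has fallen over and lies on its side. Pick it up and stand it upright, cap on top, in the middle of the stone ink slab, setting it down gently and letting go. Do not disturb the other ink bottle, which is still standing.

Things in the scene. Friction and masses are not known exactly. Their poses are not given: they have to be found in the camera images.
- bottle: Toppled ink bottle, loose, lying on a flat side. White body, square 52 x 52 mm, 88 mm long; round shoulder; round black cap, diameter 30 mm, from 98 to 130 mm above the base. Length 130 mm, 0.14 to 0.28 kg, centre of mass about 52 mm from the base. Origin: centre of its base; z axis from base to cap (level now, 26 mm above the bench, cap to the robot's left, give or take 36 degrees).
- slab: The ink slab: a flat square white marble slab, 150 x 150 mm and 12 mm thick, fixed on the bench, empty. Origin: centre of its underside, at bench height; z up, x and y along its edges. Its top is 12 mm above the bench.
- twin: The other ink bottle, of the same shape and size as the toppled one, standing upright on the bench, loose; to be left alone. Origin: centre of its base; z runs up to its cap, 130 mm above.
Mind the look-alikes: they are no part of the job. Leave any green or red look-alike of the bottle alone.

How it is judged:
By the outcome, as a careful person would: the job done as asked, in the order asked, and still so for the second after the job is handed in, with the robot touching nothing.
It also fails if it takes over 38 s, if anything falls off the work surface, if the arm or the gripper's body presses on something with over 40 N, if the wrist force passes 120 N, or if a joint passes its speed limit or range.

## Working session

There is one attempt and no reset: what is moved stays moved. The work goes in short steps, each a Python script; the robot and the scene stay as the last script left them, time stands still between calls to the robot, and variables do not carry over. Pictures are saved under pics/ and viewed, and the job is handed in when it is done.

```bash
mkdir -p pics; python3 - <<'E'
from station import arm,snapshot,camera_info
import cv2,numpy as np
for n in("side","top"):
    im=snapshot(n);cv2.imwrite(f"pics/{n}0.png",im);c=camera_info(n)
    R=np.array(c["R"]);t=np.array(c["t"]);print(n,c["fx"],c["cx"],c["cy"],c["dist_coeffs"],-R.T@t,R.round(3).tolist())
print(arm.read_time(),arm.read_eef_rot(),arm.read_tool_pos())
E
```

```text
side 438.1231382177135 259.882396519225 194.1090617663235 [0.00700945 0.         0.         0.         0.        ] [0.37133175 0.50390813 0.85671865] [[-0.97, -0.242, -0.012], [-0.181, 0.755, -0.631], [0.162, -0.61, -0.776]]
top 498.89902513521304 264.5011608148245 199.09790536991122 [-0.00286944  0.          0.          0.          0.        ] [ 0.30719464 -0.10817705  1.30218894] [[-0.025, -1.0, 0.015], [-0.981, 0.021, -0.194], [0.194, -0.02, -0.981]]
0.1 [ 0.11488998  0.69768994 -0.11653091  0.69745938] [0.20972035 0.61468618 0.30284347]
```

View pics/side0.png

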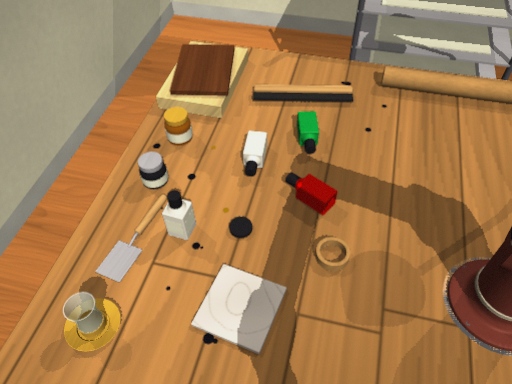

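View pics/top0.png

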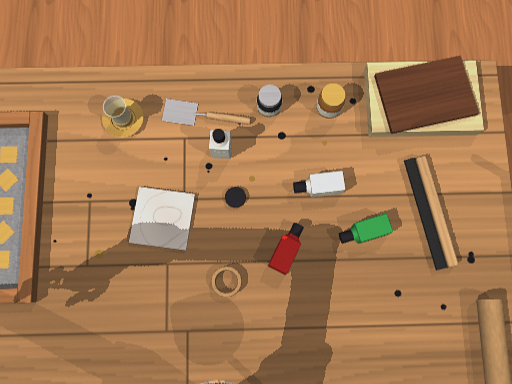

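Candidates for the toppled bottle:
- White one lying down: top (320,184), side (255,152). It fits, being white and on its side with its cap to the left.
- White one standing: top (220,143), side (180,215). This is the twin.
- Green: top (367,230). Red: top (286,250). Both are look-alikes to leave alone.

The slab is at top (162,218), side (240,307). I'll confirm with a crop and measure.

```bash
cat > h.py <<'E'
from station import arm,snapshot,camera_info
import cv2,numpy as np
def ray(n,uv,z):
    c=camera_info(n);R=np.array(c["R"]);t=np.array(c["t"])
    K=np.array([[c["fx"],0,c["cx"]],[0,c["fy"],c["cy"]],[0,0,1]])
    p=cv2.undistortPoints(np.array(uv,float).reshape(-1,1,2),K,np.array(c["dist_coeffs"]))[:,0]
    d=np.c_[p,np.ones(len(p))]@R; o=-R.T@t
    return o+d*((z-o[2])/d[:,2])[:,None]
def proj(n,X):
    c=camera_info(n);R=np.array(c["R"]);t=np.array(c["t"])
    K=np.array([[c["fx"],0,c["cx"]],[0,c["fy"],c["cy"]],[0,0,1]])
    return cv2.projectPoints(np.array(X,float).reshape(-1,1,3),cv2.Rodrigues(R)[0],t,K,np.array(c["dist_coeffs"]))[0][:,0]
E
python3 - <<'E'
from h import *
for n,seeds in(("top",dict(b=(328,184),s=(150,210))),("side",dict(b=(257,142),s=(230,300)))):
    im=cv2.imread(f"pics/{n}0.png");hsv=cv2.cvtColor(im,cv2.COLOR_BGR2HSV)
    m=((hsv[...,1]<60)&(hsv[...,2]>90)).astype(np.uint8)
    if n=="top": m=((hsv[...,1]<75)&(hsv[...,2]>80)).astype(np.uint8)
    k,l,st,ce=cv2.connectedComponentsWithStats(m)
    for nm,(u,v) in seeds.items():
        i=l[v,u];print(n,nm,i,st[i],ce[i])
        c=max(cv2.findContours((l==i).astype(np.uint8),cv2.RETR_EXTERNAL,cv2.CHAIN_APPROX_NONE)[0],key=len)
        r=cv2.minAreaRect(c);bx=cv2.boxPoints(r);print(r)
        a=cv2.approxPolyN(c,4)[0] if nm=='s' else bx
        print(a.round(1).tolist());z=.012 if nm=='s' else .052
        P=ray(n,a,z);print(P.round(4).tolist(),P.mean(0).round(4),np.linalg.norm(P-np.roll(P,1,0),axis=1).round(4))
    u,v=seeds['b'];cr=cv2.resize(im[v-35:v+45,u-50:u+50],None,fx=4,fy=4,interpolation=cv2.INTER_CUBIC)
    mk=cv2.resize(m[v-35:v+45,u-50:u+50]*255,None,fx=4,fy=4,interpolation=0)
    cv2.imwrite(f"pics/crop_{n}.png",np.hstack([cr,cv2.cvtColor(mk,8)]))
E
```

```text
top b 24 [305 171  40  26 852] [325.16549296 183.53169014]
((324.68292236328125, 183.64634704589844), (23.301055908203125, 38.761470794677734), 83.6598129272461)
[[304.1000061035156, 174.1999969482422], [342.70001220703125, 169.89999389648438], [345.20001220703125, 193.10000610351562], [306.70001220703125, 197.39999389648438]]
[[0.6172, -0.2373, 0.052], [0.6265, -0.3377, 0.052], [0.5651, -0.3409, 0.052], [0.556, -0.2414, 0.052]] [ 0.5912 -0.2893  0.052 ] [0.0613 0.1008 0.0615 0.0999]
top s 25 [ 129  187   66   64 3329] [161.89125864 218.1045359 ]
((161.63973999023438, 217.9519500732422), (59.407588958740234, 57.75554656982422), 7.594643592834473)
[[195, 193], [186, 250], [128, 243], [139, 186]]
[[0.5821, 0.0488, 0.012], [0.4324, 0.0716, 0.012], [0.4539, 0.221, 0.012], [0.6042, 0.1963, 0.012]] [0.5181 0.1344 0.012 ] [0.1492 0.1514 0.151  0.1523]
side b 4 [243 131  24  37 677] [254.77695716 147.57016248]
((254.27029418945312, 148.3783721923828), (21.700666427612305, 35.8389778137207), 9.462322235107422)
[[240.60000610351562, 164.3000030517578], [246.5, 128.89999389648438], [267.8999938964844, 132.5], [262.0, 167.8000030517578]]
[[0.6101, -0.2109, 0.052], [0.6297, -0.3399, 0.052], [0.5703, -0.3395, 0.052], [0.555, -0.2116, 0.052]] [ 0.5912 -0.2755  0.052 ] [0.0551 0.1304 0.0594 0.1288]
side s 12 [ 191  264   95   90 5034] [239.4257052  307.73599523]
((238.2764434814453, 306.4058837890625), (74.264404296875, 72.0330810546875), 22.833654403686523)
[[287, 287], [259, 353], [189, 325], [223, 263]]
[[0.4307, 0.0725, 0.012], [0.4545, 0.2214, 0.012], [0.6042, 0.2007, 0.012], [0.5797, 0.0489, 0.012]] [0.5173 0.1359 0.012 ] [0.1508 0.1508 0.1512 0.1538]
```

View pics/crop_top.png

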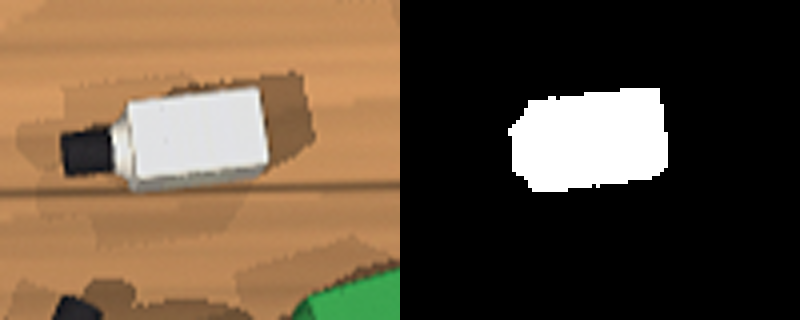

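View pics/crop_side.png

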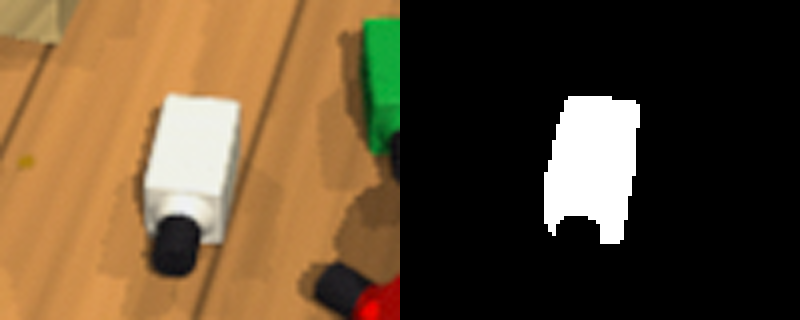

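The crops confirm a white bottle lying flat with its black cap to the robot's left. I'll cast the body's top-face corners (read from the crops) onto z=0.052 and check them against 52 x 88 mm.

```bash
python3 - <<'E'
from h import *
T=np.array([(126,103),(262,88),(267,165),(129,180)])/4+[278,149]-.4
S=np.array([(146,183),(168,95),(240,101),(218,192)])/4+[207,107]-.4
for n,a in(("top",T),("side",S)):
    P=ray(n,a,.052);d=(P[0]-P[1]+P[3]-P[2]);base=(P[1]+P[2])/2
    print(n,P.round(4).tolist(),np.linalg.norm(P-np.roll(P,1,0),axis=1).round(4),"base",base,"mid",P.mean(0),"yaw",np.degrees(np.arctan2(d[1],d[0])))
# cap tip centre check (r=15 -> centre height .026)
print(ray("top",[(278+62/4,149+155/4)],.026),ray("side",[(207+175/4,107+262/4)],.026))
# twin + cap tops
print(ray("top",[(219,136)],.13),ray("side",[(174,196)],.13))
print(ray("top",[(345+0,237)],.026))
E
```

```text
top [[0.6165, -0.2501, 0.052], [0.6247, -0.3387, 0.052], [0.5736, -0.3391, 0.052], [0.5657, -0.2499, 0.052]] [0.0508 0.089  0.051  0.0896] base [ 0.59915946 -0.33894736  0.052     ] mid [ 0.59513555 -0.29448587  0.052     ] yaw 95.17136760215796
side [[0.6151, -0.2527, 0.052], [0.6227, -0.3357, 0.052], [0.5743, -0.3411, 0.052], [0.5682, -0.2555, 0.052]] [0.047  0.0834 0.0487 0.0858] base [ 0.59850864 -0.33840503  0.052     ] mid [ 0.59509915 -0.29625351  0.052     ] yaw 94.62438695715612
[[ 0.58765954 -0.21060273  0.026     ]] [[ 0.58497704 -0.21244748  0.026     ]]
[[ 0.69862887 -0.02400834  0.13      ]] [[ 0.70061538 -0.01952842  0.13      ]]
[[ 0.45500907 -0.33870429  0.026     ]]
```

Top and side agree to within about 2 mm: base (0.599,-0.339), axis yaw 95°, slab centre (0.5177,0.135). The sizes match too. Next I'll scan IK for tilted grasps. At tilt θ the pick tool dir is -cosθ·z - sinθ·a, which becomes a tool pointing down by θ at the place.

```bash
cat >> h.py <<'E'
from scipy.spatial.transform import Rotation as Ro
z=np.array([0,0,1.]);yaw=np.radians(95);a=np.array([np.cos(yaw),np.sin(yaw),0])
base=np.array([.599,-.339,.026]);slab=np.array([.5177,.1352,.012])
def q(d,y): return Ro.from_matrix(np.c_[d,y,np.cross(d,y)]).as_quat()
# bottle frame: axis k, top-normal n (up now), jaw = cross(k,n)*s
def tool(k,n,th,s):
    d=-np.cos(th)*n-np.sin(th)*k; return d,s*np.cross(k,n)
def poses(o,k,n,th,s,L,up,back=0.054):
    d,y=tool(k,n,th,s); g=o+L*k+up*n
    return g-back*d,q(d,y)
E
python3 - <<'E'
from h import *
for thd in (0,10,20,30,40,50):
  th=np.radians(thd)
  for s in(1,-1):
    p,o=poses(base,a,z,th,s,.055,.006);j1=arm.ik(p,o)
    if j1 is None: print(thd,s,"pick no");continue
    j1u=arm.ik(p+[0,0,.1],o)
    ok=[]
    for w in range(-180,180,15):
      # n = minus horizontal tool direction
      h=np.array([np.cos(np.radians(w)),np.sin(np.radians(w)),0])
      r=[]
      for dz in(.004,.12):
        p2,o2=poses(slab+[0,0,dz],z,-h,th,s,.055,.006);r.append(arm.ik(p2,o2))
      if r[0] is not None and r[1] is not None: ok.append(w); last=(w,np.round(r[0],2).tolist())
    print(thd,s,np.round(j1,2).tolist(),j1u is not None,ok)
E
```

```text
0 1 [0.27, 0.89, 0.25, 1.59, -0.3, 0.7, 0.75] True [-120, -105, -90, -75, -60, -45, -30, 60, 75, 90, 105, 120, 135, 150]
0 -1 [-0.12, 1.18, 1.13, 1.6, -1.16, 1.15, -1.75] True [-120, -105, -90, -75, -60, -45, -30, 60, 75, 90, 105, 120, 135, 150]
10 1 [0.17, 0.88, 0.3, 1.66, -0.14, 0.55, 0.56] True [-120, -105, -90, -75, -60, -45, -30, 60, 75, 90, 105, 120, 135, 150]
10 -1 [-0.21, 1.17, 1.13, 1.68, -1.14, 0.95, -1.79] True [-120, -105, -90, -75, -60, -45, -30, 60, 75, 90, 105, 120, 135, 150]
20 1 [0.04, 0.89, 0.39, 1.73, 0.06, 0.43, 0.31] True [-120, -105, -90, -75, -60, -45, -30, 60, 75, 90, 105, 120, 135, 150]
20 -1 [0.37, 0.86, -0.17, 1.72, 0.85, 0.62, 2.78] True [-120, -105, -90, -75, -60, -45, -30, 60, 75, 90, 105, 120, 135, 150]
30 1 [-0.08, 0.93, 0.47, 1.78, 0.38, 0.35, -0.07] True [-135, -120, -105, -90, -75, -60, -45, -30, 60, 75, 90, 105, 120, 135, 150, 165]
30 -1 [0.22, 0.87, -0.04, 1.77, 1.06, 0.61, 2.5] True [-135, -120, -105, -90, -75, -60, -45, -30, 60, 75, 90, 105, 120, 135, 150, 165]
40 1 [-0.24, 1.02, 0.65, 1.82, 0.52, 0.29, -0.32] True [-180, -165, -150, -135, -120, -105, -90, -75, -60, -45, -30, 60, 75, 90, 105, 120, 135, 150, 165]
40 -1 [0.12, 0.91, 0.02, 1.81, 1.28, 0.7, 2.23] True [-180, -165, -150, -135, -120, -105, -90, -75, -60, -45, -30, 60, 75, 90, 105, 120, 135, 150, 165]
50 1 [-0.38, 1.15, 0.79, 1.85, 0.65, 0.27, -0.56] True [-180, -165, -150, -135, -120, -105, -90, -75, -60, -45, -30, -15, 45, 60, 75, 90, 105, 120, 135, 150, 165]
50 -1 [0.05, 0.97, 0.05, 1.83, 1.42, 0.83, 2.02] True [-180, -165, -150, -135, -120, -105, -90, -75, -60, -45, -30, -15, 45, 60, 75, 90, 105, 120, 135, 150, 165]
```

```bash
python3 - <<'E'
from h import *
for thd in(20,30):
  th=np.radians(thd)
  for s in(1,-1):
    for up in(0,.2):
      p,o=poses(base+[0,0,up],a,z,th,s,.055,.006);j=arm.ik(p,o);print(thd,s,"pick",up,None if j is None else np.round(j,2).tolist())
    for w in(60,75,90,105):
      h=np.array([np.cos(np.radians(w)),np.sin(np.radians(w)),0])
      for dz in(.002,.2):
        p,o=poses(slab+[0,0,dz],z,-h,th,s,.055,.006);j=arm.ik(p,o);print("  w",w,dz,None if j is None else np.round(j,2).tolist())
E
```

```text
20 1 pick 0 [0.04, 0.89, 0.39, 1.73, 0.06, 0.43, 0.31]
20 1 pick 0.2 [-0.2, 0.72, 0.84, 1.6, -0.3, 0.84, 0.72]
  w 60 0.002 [0.84, 1.34, -0.97, 2.3, 3.86, 0.44, 2.46]
  w 60 0.2 [0.93, 0.86, -1.17, 2.28, 4.3, 0.36, 1.58]
  w 75 0.002 [0.92, 1.44, -1.15, 2.11, -0.45, 0.14, 0.6]
  w 75 0.2 [0.79, 0.77, -0.86, 2.1, -1.23, 0.71, 0.95]
  w 90 0.002 [0.65, 1.17, -0.69, 1.92, -0.87, 0.74, 1.05]
  w 90 0.2 [0.53, 0.72, -0.48, 1.91, -1.04, 1.12, 0.89]
  w 105 0.002 [0.49, 1.14, -0.52, 1.73, -0.71, 1.06, 0.97]
  w 105 0.2 [0.32, 0.76, -0.22, 1.73, -0.93, 1.44, 0.9]
20 -1 pick 0 [0.37, 0.86, -0.17, 1.72, 0.85, 0.62, 2.78]
20 -1 pick 0.2 [-0.3, 0.85, 1.13, 1.6, -0.6, 0.93, -2.17]
  w 60 0.002 [0.92, 1.47, -1.16, 2.3, 3.36, 0.33, -0.14]
  w 60 0.2 [0.93, 0.86, -1.17, 2.28, 4.3, 0.36, -1.57]
  w 75 0.002 [0.96, 1.51, -1.25, 2.11, 0.48, 0.15, 2.82]
  w 75 0.2 [0.63, 0.68, -0.58, 2.11, -1.33, 0.9, -2.1]
  w 90 0.002 [0.11, 1.05, 0.18, 1.94, -1.35, 1.41, -1.7]
  w 90 0.2 [-0.13, 0.75, 0.56, 1.94, -1.33, 1.72, -1.99]
  w 105 0.002 [-0.24, 1.24, 0.75, 1.76, -1.35, 1.96, -1.62]
  w 105 0.2 [-0.14, 0.82,
[... 391 characters left out ...]
 90 0.2 [0.33, 0.61, -0.22, 1.9, -1.04, 1.15, 0.84]
  w 105 0.002 [0.44, 1.04, -0.49, 1.77, -0.68, 0.95, 0.91]
  w 105 0.2 [0.22, 0.68, -0.12, 1.73, -0.89, 1.38, 0.85]
30 -1 pick 0 [0.22, 0.87, -0.04, 1.77, 1.06, 0.61, 2.5]
30 -1 pick 0.2 [-0.39, 0.85, 1.13, 1.67, -0.46, 0.75, -2.32]
  w 60 0.002 [0.85, 1.32, -1.15, 2.3, 3.0, 0.33, 0.05]
  w 60 0.2 None
  w 75 0.002 [0.88, 1.33, -1.18, 2.13, 0.64, 0.12, 2.54]
  w 75 0.2 [0.2, 0.53, -0.01, 2.08, -1.34, 1.09, -2.18]
  w 90 0.002 [0.07, 0.96, 0.18, 1.97, -1.33, 1.23, -1.77]
  w 90 0.2 [-0.37, 0.79, 0.94, 1.92, -1.33, 1.82, -2.01]
  w 105 0.002 [-0.28, 1.14, 0.75, 1.8, -1.32, 1.77, -1.67]
  w 105 0.2 [-0.37, 0.87, 0.94, 1.75, -1.21, 1.97, -1.93]
```

```bash
cat >> h.py <<'E'
TH=np.radians(25);S=1;L=.055;UP=.007;W=np.radians(90)
hh=np.array([np.cos(W),np.sin(W),0])
E
python3 - <<'E'
from h import *
p,o=poses(base,a,z,TH,S,L,UP);d,_=tool(a,z,TH,S)
arm.movep(p+[0,0,.2],o);print(arm.read_joint_positions().round(2),arm.read_time())
arm.line_to(p-.08*d,.2)
print(arm.read_tool_pos(),p-.08*d,arm.read_ft_force(),arm.read_time())
for n in("side","top"): cv2.imwrite(f"pics/{n}1.png",snapshot(n))
E
python3 -c "
import cv2,numpy as np
cv2.imwrite('pics/c1.png',np.hstack([cv2.resize(cv2.imread('pics/side1.png')[60:260,150:350],(400,400)),cv2.resize(cv2.imread('pics/top1.png')[90:290,220:420],(400,400))]))"
```

```text
[-0.23  0.71  0.82  1.63 -0.17  0.76  0.6 ] 3.5083
[ 0.58987431 -0.22883365  0.15579997] [ 0.58927073 -0.22779394  0.15444524] [ 0.1585053  -0.78617215 -0.45800029] 4.3167
```

View pics/c1.png

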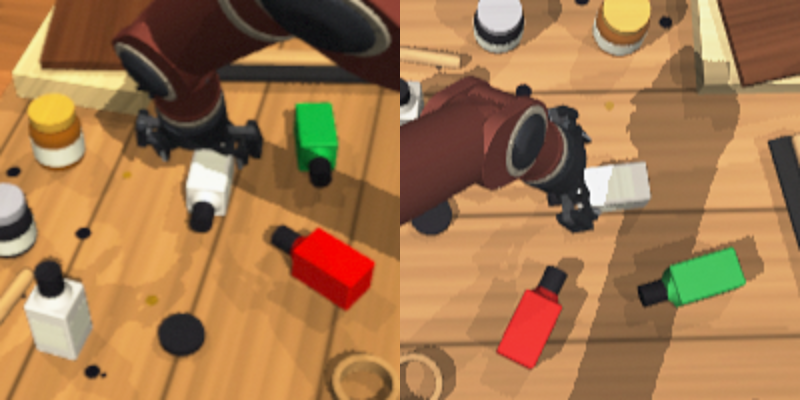

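The gripper stands over the white bottle with its jaws square across the body (side crop ~(200,140), top crop ~(575,160)) and nothing in the way. Descending and gripping.

```bash
python3 - <<'E'
from h import *
p,o=poses(base,a,z,TH,S,L,UP)
arm.line_to(p,.08,o.tolist());print(arm.read_tool_pos()-p,arm.read_ft_force())
arm.move_gripper(0.0,45);print("open",arm.read_opening(),arm.read_ft_force())
arm.line_to(p+[0,0,.04],.08);print(arm.read_opening(),arm.read_ft_force(),arm.read_time())
for n in("side","top"): cv2.imwrite(f"pics/{n}2.png",snapshot(n))
A=cv2.imread('pics/side2.png')[60:260,150:350];B=cv2.imread('pics/top2.png')[90:290,220:420]
cv2.imwrite('pics/c2.png',np.hstack([cv2.resize(A,(400,400)),cv2.resize(B,(400,400))]))
E
```

```text
[0.00039913 0.00015233 0.00047878] [-1.04653849 -0.48029736 -0.27195885]
open 0.6047272857479185 [-0.49585226  2.19215525  4.73887433]
0.6034517404409563 [-0.40780473  0.45838074 -2.39992438] 6.625
```

View pics/c2.png

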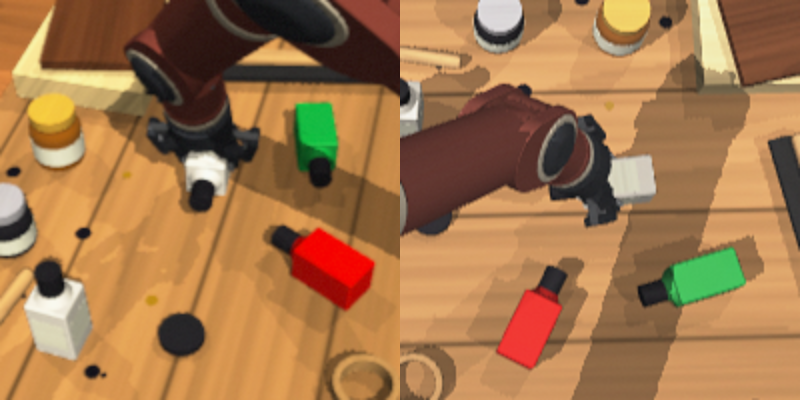

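Gripped: the opening reads 51 mm, matching the 52 mm body, and the load is about 2.1 N. Next, lift clear, turn upright and hover over the slab.

```bash
python3 - <<'E'
from h import *
p,o=poses(base,a,z,TH,S,L,UP)
arm.line_to(p+[-.04,.02,.22],.2)
p2,o2=poses(slab+[0,0,.2],z,-hh,TH,S,L,UP)
print(arm.ik(p2,o2).round(2),arm.read_joint_positions().round(2))
arm.movep(p2,o2);print(arm.read_time(),arm.read_opening())
p3,_=poses(slab+[0,0,.05],z,-hh,TH,S,L,UP)
arm.line_to(p3,.15,o2.tolist());arm.pause(.3)
print(arm.read_joint_positions().round(2),arm.read_tool_pos()-p3,arm.read_time(),arm.read_ft_force())
for n in("side","top"): cv2.imwrite(f"pics/{n}3.png",snapshot(n))
A=cv2.imread('pics/side3.png')[184:384,130:330];B=cv2.imread('pics/top3.png')[110:310,90:290]
cv2.imwrite('pics/c3.png',np.hstack([cv2.resize(A,(400,400)),cv2.resize(B,(400,400))]))
E
```

```text
[ 0.08  0.64  0.2   1.92 -1.2   1.42  1.02] [-0.3   0.64  0.87  1.73 -0.13  0.75  0.58]
9.2667 0.6030949361596858
[ 0.12  0.91  0.15  1.96 -1.29  1.31  1.32] [ 1.43581189e-04 -2.55910567e-06  5.26355298e-04] 10.7167 [ 0.33487471  0.04034891 -0.91617138]
```

View pics/c3.png

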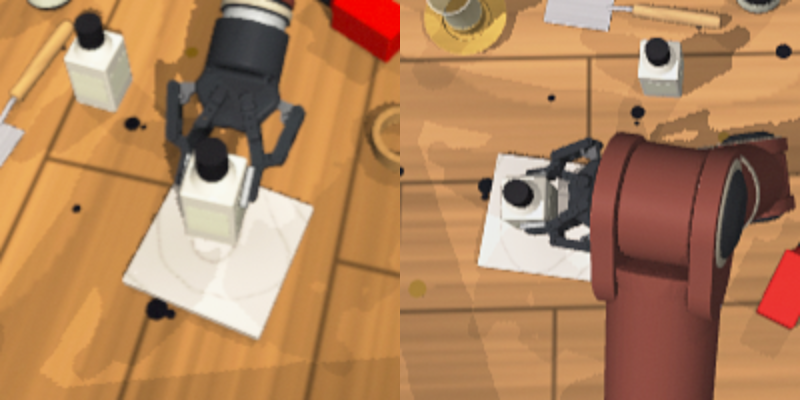

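Cap is up over the slab (cap at side crop (210,155), top crop (517,193)). To check tilt I'll triangulate the cap top and compare base corners.

```bash
python3 - <<'E'
from h import *
b=slab+[0,0,.05];out=[]
for n,(y0,x0) in(("side",(184,130)),("top",(110,90))):
    im=cv2.imread(f"pics/{n}3.png");f=4
    t=np.linspace(0,6.28,40);C=np.c_[b[0]+.015*np.cos(t),b[1]+.015*np.sin(t),0*t+b[2]+.13]
    sq=[b+[sx*.026,sy*.026,h] for h in(0,.088) for sx,sy in((1,1),(1,-1),(-1,-1),(-1,1))]
    big=cv2.resize(im,None,fx=f,fy=f,interpolation=cv2.INTER_CUBIC)
    P=((proj(n,C)+.5)*f).astype(int);cv2.polylines(big,[P],True,(0,255,255),1)
    Q=((proj(n,sq)+.5)*f).astype(int)
    cv2.polylines(big,[Q[:4]],True,(0,0,255),1);cv2.polylines(big,[Q[4:]],True,(255,0,0),1)
    c=P.mean(0).astype(int);out.append(big[c[1]-150:c[1]+250,c[0]-200:c[0]+200])
cv2.imwrite("pics/c3o.png",np.hstack(out))
E
```

```text
(no output)
```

View pics/c3o.png

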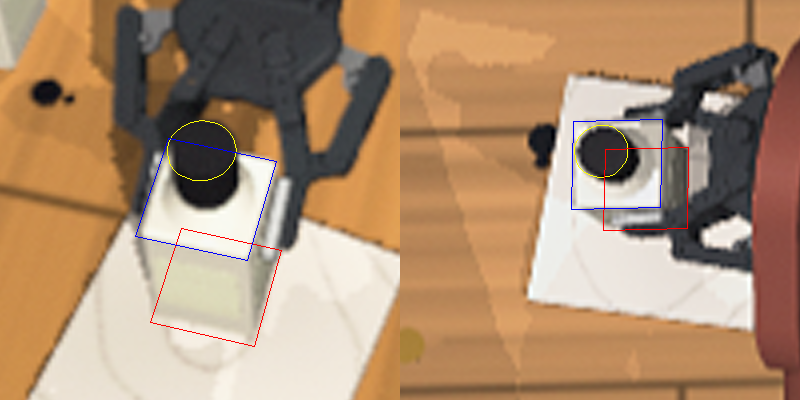

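The expected outlines match the real bottle: cap and base corners agree within about 1–1.5 px (~2–3 mm), so it is upright. Lowering gently until contact.

```bash
python3 - <<'E'
from h import *
def P(dz): return poses(slab+[0,0,dz],z,-hh,TH,S,L,UP)
arm.line_to(P(.008)[0],.08);arm.pause(.15);f0=arm.read_ft_force();print(f0)
dz=.008
while dz>-.006:
    dz-=.001;arm.line_to(P(dz)[0],.015);arm.pause(.08);f=arm.read_ft_force()
    print(round(dz,4),(f-f0).round(2),arm.read_time())
    if f[2]-f0[2]>2.5: break
for n in("side","top"): cv2.imwrite(f"pics/{n}4.png",snapshot(n))
A=cv2.imread('pics/side4.png')[184:384,130:330];B=cv2.imread('pics/top4.png')[110:310,90:290]
cv2.imwrite('pics/c4.png',np.hstack([cv2.resize(A,(400,400)),cv2.resize(B,(400,400))]))
E
```

```text
[ 1.12060079 -0.17877119 -1.81771243]
0.007 [-1.59  0.62  0.21] 11.975
0.006 [-0.49  0.82  0.03] 12.3083
0.005 [-1.24 -0.16  0.25] 12.6417
0.004 [-1.35  0.09 -0.04] 12.975
0.003 [-0.69  0.03  0.83] 13.3083
0.002 [ 0.07 -0.16  0.03] 13.6417
0.001 [-1.54 -0.46  0.77] 13.975
0.0 [-1.19  0.75  1.9 ] 14.3083
-0.001 [-1.54 -1.74  6.81] 14.6417
```

View pics/c4.png

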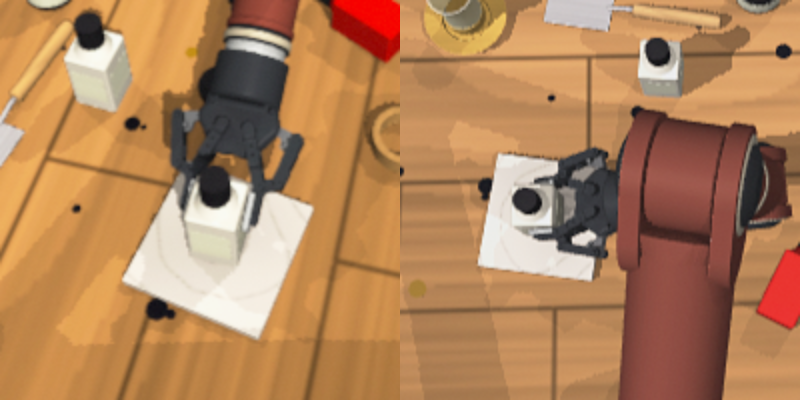

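Contact came at the expected height (6.8 N), with the bottle standing in the middle of the slab. Releasing and backing out along the tool axis.

```bash
python3 - <<'E'
from h import *
arm.move_gripper(.7);arm.move_gripper(1.0);arm.pause(.1)
d,_=tool(z,-hh,TH,S);p=arm.read_tool_pos()
arm.line_to(p-.1*d,.1);arm.line_to(p-.14*d+[0,0,.15],.2)
print(arm.read_opening(),arm.read_time(),arm.read_ft_force())
arm.pause(.3)
b=slab;out=[]
for n in("side","top"):
    im=snapshot(n);cv2.imwrite(f"pics/{n}5.png",im);f=4
    t=np.linspace(0,6.28,40);C=np.c_[b[0]+.015*np.cos(t),b[1]+.015*np.sin(t),0*t+b[2]+.13]
    big=cv2.resize(im,None,fx=f,fy=f,interpolation=cv2.INTER_CUBIC)
    sq=[b+[sx*.026,sy*.026,h] for h in(0,.088) for sx,sy in((1,1),(1,-1),(-1,-1),(-1,1))]
    P=((proj(n,C)+.5)*f).astype(int);cv2.polylines(big,[P],True,(0,255,255),1)
    Q=((proj(n,sq)+.5)*f).astype(int);cv2.polylines(big,[Q[:4]],True,(0,0,255),1);cv2.polylines(big,[Q[4:]],True,(255,0,0),1)
    c=P.mean(0).astype(int);out.append(big[c[1]-250:c[1]+300,c[0]-200:c[0]+200])
cv2.imwrite("pics/c5.png",np.hstack(out))
cv2.imwrite("pics/t5.png",cv2.imread("pics/top5.png"))
E
```

```text
0.9969475795226044 17.625 [0.12138259 0.20497736 0.12544173]
```

View pics/c5.png

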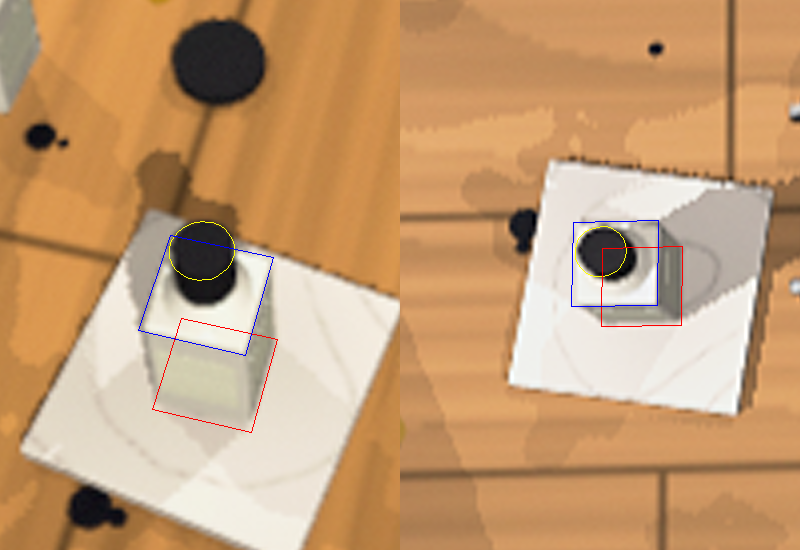

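View pics/side5.png

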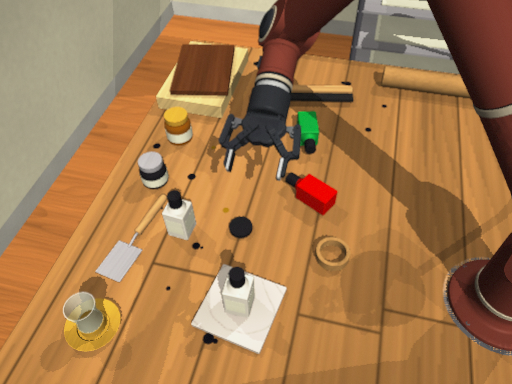

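The bottle stands free and upright on the slab, cap up (side view (237,290)), and fits the slab-centre outline within about 2–3 mm. The twin (180,215), red (318,194) and green (308,130) bottles are where they were, and the gripper is clear in the air. Handing in.

```bash
python3 - <<'E'
from h import *
from station import ticket
m=cv2.absdiff(cv2.imread("pics/side0.png"),cv2.imread("pics/side5.png"))[188:240,160:198]
print("twin diff",m.mean(),arm.read_time());ticket.finish_job()
E
```

```text
twin diff 6.668016194331984 18.025
the job is handed in; nothing more can be done
```

The toppled white bottle now stands upright, cap on top, in the middle of the slab. I gripped it across its sides with the tool tilted 25°, turned it upright in the air and lowered it until it touched (about 7 N). Then I let go and backed away. The job was handed in at 18.0 s.

- **Placement:** after release, the bottle matched the outline expected at the slab's centre within about 2–3 mm in both views. The gripper was clear, with the force reading near zero.
- **Twin bottle:** by eye it is in the same place and still upright. A before/after image difference over it averaged 6.7 grey levels, not zero. That may be a changed shadow or lighting, but I did not look into it further.
- **Look-alikes:** the red and green bottles are where they were.
- **Odd reading:** the vertical force while holding the bottle ranged from about -0.9 to -2.4 N. I therefore judged contact only by its change while lowering.

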